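# Load the vial tray into the autosampler bay

### The job

Load the blue vial tray into the autosampler. First lift the tall stoppered measuring cylinder off the loading deck, where it stands in the tray's way, and stand it upright on the green absorbent pad with its whole foot on the pad; then push the tray straight into the bay, gently and without ramming it, until you feel it come up against the hidden stop, so that it is fully home. Don't let the cylinder or the tray tip, and leave the other glassware and bottles where they are.

Things in the scene. Friction and masses are not known exactly. Their poses are not given: they have to be found in the camera images.
- bay_mouth (a point): Middle of the bay mouth of the autosampler (fixed), on the level floor that runs from the loading deck into the bay, 12 mm above the bench. +x points straight into the bay, z up. The bay is a blind tunnel 72 mm wide (3 mm play each side of the tray) and 50 mm high. Its roof is 74 mm above the bench, the housing 280 mm wide; from 125 mm behind the mouth a tower rises 230 mm above the bench.
- deck_middle (a point): Middle of the bare aluminium loading deck in front of the bay, on its top face, 135 mm out from the mouth; axes as at the mouth. Deck 270 mm (x) x 130 mm (y), with 9 mm high lips along both sides, 118 mm apart inside. In the last 55 mm before the mouth two black cheeks, 34 mm high, narrow the lane like a funnel from about 118 mm to 72 mm and guide the tray.
- stop_face (a point): The hidden stop: a rigid steel bracket on the bay floor, out of sight. The point is the middle of the face that the tray's nose comes up against, 18 mm above the floor; +x points on into the bay. It is set 100 to 112 mm behind the mouth (it differs from time to time), so that 28 to 40 mm of the tray stays outside when home.
- tray_center (a point): Loose blue vial tray, 140 (x) x 66 (y) x 40 mm high, 0.25 to 0.5 kg, lying a little askew on the loading deck. Point: its centre; +x points to its nose, which enters the bay first. The body is 22 mm high, the fixed capped vials rise to 40 mm; at the outer end is a flat upright end plate, 66 wide x 36 mm high, to push on. Nose corners rounded (8 mm). It slides with 1 to 2 N of friction.
- tray_nose (a point): Middle of the flat nose face of the vial tray, 70 mm ahead of the tray's centre, 18 mm above its underside. Home means that it touches the stop face.
- cylinder_center (a point): Loose stoppered measuring cylinder, clear glass, blue foot and stopper, 220 mm high, 0.13 to 0.18 kg, standing on the deck between tray and bay. Point: on its axis half-way up, 110 mm above its underside; z is its axis. Foot 54 mm across, 10 mm thick; tube 27 mm across from there to the stopper, which is also 27 mm across and the top 18 mm. Slim and top-heavy: grip it near the top, move it gently.
- pad_center (a point): Green absorbent pad, 200 mm (x) x 220 mm (y), 3 mm thick, fixed to the bench. The point is at the middle of its top face. The beaker and the flask stand on its +x half (about 55 mm from the middle line); the -x half is free.
- beaker_center (a point): Loose glass beaker on the pad, 68 mm across, 92 mm high; point at its centre. Leave it alone.
- flask_center (a point): Loose conical flask on the pad, 64 mm across, 103 mm high; point 50 mm above its underside, on its axis. Leave it alone.
- amber_bottle_center (a point): Loose amber glass bottle with blue cap at the back of the bench, 60 mm across, 125 mm high; point at half height. Leave it alone.
- white_jar_center (a point): Loose white plastic jar at the back of the bench, 72 mm across, 80 mm high; point at half height. Leave it alone.
- clear_bottle_center (a point): Loose clear glass bottle with blue cap at the back of the bench, 60 mm across, 120 mm high; point at half height. Leave it alone.
Mind the look-alikes: they are no part of the job. What is shaped like the part that bears cylinder_center but pink or yellow is not meant.

How it is judged:
By the outcome, as a careful person would: the job done as asked, in the order asked, and still so for the second after the job is handed in, with the robot touching nothing.
It also fails if it takes over 72 s, if anything falls off the work surface, if the arm or the gripper's body presses on something with over 40 N, if the wrist force passes 120 N, or if a joint passes its speed limit or range.

### The arm

A 6-joint arm with a two-finger parallel gripper is mounted at the origin on the work surface. World frame = base frame: x ahead of the robot, y to its left, z up, the work surface at z = 0. Lengths are in mm, angles in rad, forces in N, time in s.
With the tool pointing down it reaches from about 275 to 1000 mm from the base axis. Payload 8.4 kg.
Tool frame: the origin (TCP) lies midway between the tips of the shut fingers; the grasp point (between the pads) lies 19 mm behind it; y points along the fingers, z is the direction in which the jaws open and shut, and the axes are right-handed (so a half turn about y gives the same grasp; the last joint's range is limited). The gripper opens to 85 mm and grips with 20 to 120 N. Pads are 22 mm wide; open, the fingers measure 114 mm over their backs; the gripper's body (76 mm by 85 mm) begins 54 mm behind the grasp point. The pads swing forward as they close: fully open they stand 13 mm farther back than shut.
Start: joints at [-1.339, 0.353, 1.633, -0, 1.155, -0.002], TCP at [144.796, -607.998, 198.381] pointing down, gripper open.
Joint ranges: [-2.63, 2.63], [-0.92, 2.1], [0.06, 2.66], [-1.3, 4.44], [0, 2.69], [-3.02, 3.02]. Speed limits (rad/s): [2.22, 2.22, 2.79, 3.14, 3.14, 3.14].

### API

Orientations are given as [roll, pitch, yaw] about the fixed x, y, z axes, in that order (R = Rz(yaw) Ry(pitch) Rx(roll)).
In Python, from rig import r gives the robot as it stands. The module is installed in compiled form; this text tells all that it offers.
- The arm moves only by the tool apply_moves, never from a script. Its argument "plan" is text: rows parted by semicolons, each of 7 numbers parted by spaces: the shift along the tool's x, y, z in cm, then the turn, a rotation vector about the tool's x, y, z in degrees, then the closure, from 0 (fully open) to 1 (shut). A call has 1 to 20 rows; each row shifts and turns the pose as measured when the row begins, along the tool's axes as they then stand; what a row does not reach is not made up. A row lasts 1/10 s, in which the tool goes at most 50 mm and 8.59 degrees, less where a joint would pass 70% of its speed; a pose out of reach is approached as far as the arm can. A call is refused whole if a number of a shift passes 5 or a number of a turn 8.59, either way. A call with a gripper value outside its range is refused whole. The fingers move at their own pace and stop on an object; "squeeze" is the grip in N (left out, the last holds). Time passes only in rows, so rows that do not move let the fingers close. It gives the time, the measured TCP pose, the force and the opening at its end, in the units of the state.
- r.sense(): the state, without advancing time (a new reading comes with each control period).
- r.grab_frame(name): name is "scene" or "top" or "wrist"; returns the picture (400x640x3 uint8, blue, green, red); there is no depth.
- r.get_calibration(name): a dict with "vertical_fov" (degrees; the focal length in pixels is half the picture's height over the tangent of half this angle, whatever the lens; pixels are square), "cx", "cy" (the principal point, pixels), "D" ([k1, k2, p1, p2, k3] as OpenCV has them; the pictures are not rectified), "R" (3x3) and "t" (3): a world point X has camera coordinates R X + t; the wrist camera has in their place "hand_eye" (4x4, takes a point from camera to tool coordinates, whose origin is the TCP and whose axes are the tool frame's). Camera axes: x right, y down, z forward; pixel columns grow to the right and rows downward; lengths in mm; the calibration is good to about 2 mm. A picture is of the moment at which its call begins: read the wrist's pose just before it. get_calibration takes no time and is no camera call.
- r.sign_off(): hands the job in, once; it reports no verdict.
The state is a dict: "clock": time; "qpos": joint angles; "qvel": joint speeds; "joint_efforts": joint torques, N m; "eef_pos": TCP position; "tcp_rot": TCP orientation; "contact_force": force on the tool from outside, world axes, zero at the start; "wrist_torque": the same for the moment, N m; "opening": opening from 0.0 (shut) to 1.0 (fully open).
Only numpy, scipy, OpenCV 4.12 (cv2) and the standard library are available. Lean on these libraries where they do the work, as an engineer would, in place of code of your own. Each camera call takes 0.05 s, during which the arm holds its last target. There are 200 camera calls.

## Working session

There is one attempt and no reset: what is moved stays moved. The work goes in short steps, Python scripts to look and compute and a tool call to move; the robot and the scene stay as the last step left them, time stands still between calls to the robot, and variables do not carry over. Pictures are saved under pics/ and viewed, about 8 in all and at most 12, crops included, and the job is handed in when it is done.

Besides the shell and the picture viewer there is one more tool, called after "Call:" as name(argument=value, ...) on one line, values as JSON. apply_moves: Moves the arm, as the interface text tells. Its arguments: {"type":"object","properties":{"plan":{"type":"string"},"squeeze":{"type":"number"}},"required":["plan"]}

```bash
mkdir -p pics; python3 - <<'E'
from rig import r
import cv2,numpy as np
s=r.sense();print({k:np.round(v,3).tolist() for k,v in s.items()})
for n in("scene","top","wrist"):
    f=r.grab_frame(n);cv2.imwrite(f"pics/{n}0.png",f)
    c=r.get_calibration(n);print(n,{k:np.round(v,4).tolist() for k,v in c.items()})
E
```

```text
{'clock': 0.0, 'qpos': [-1.339, 0.354, 1.634, 0.0, 1.155, -0.002], 'qvel': [-0.001, 0.0, -0.0, -0.001, 0.001, -0.0], 'joint_efforts': [0.001, -60.524, -34.207, -0.0, 0.009, -0.0], 'eef_pos': [144.668, -607.467, 197.645], 'tcp_rot': [-1.572, 0.0, -2.908], 'contact_force': [0.228, -0.205, -0.364], 'wrist_torque': [0.016, -0.026, -0.048], 'opening': 1.002}
scene {'vertical_fov': 47.6531, 'cx': 319.4117, 'cy': 202.0939, 'D': [-0.1036, 0.0, 0.0, 0.0, 0.0], 'R': [[0.3439, 0.939, -0.0027], [0.7848, -0.289, -0.5482], [-0.5155, 0.1863, -0.8364]], 't': [-169.9496, -407.8299, 1569.0884]}
top {'vertical_fov': 54.9211, 'cx': 317.7629, 'cy': 207.548, 'D': [0.0078, 0.0, 0.0, 0.0, 0.0], 'R': [[-0.0269, -0.9995, -0.0139], [-0.9923, 0.0284, -0.1204], [0.1207, 0.0106, -0.9926]], 't': [-13.4213, 562.7877, 951.5218]}
wrist {'vertical_fov': 71.6177, 'cx': 322.1339, 'cy': 198.6751, 'D': [-0.0402, 0.0, 0.0, 0.0, 0.0], 'hand_eye': [[0.0009, 0.9473, 0.3204, -81.8847], [0.0014, -0.3204, 0.9473, -176.2733], [1.0, -0.0004, -0.0016, -0.3476], [0.0, 0.0, 0.0, 1.0]]}
```

View pics/scene0.png

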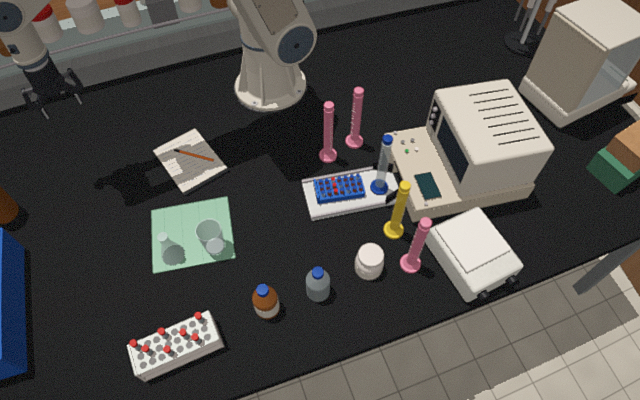

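View pics/top0.png

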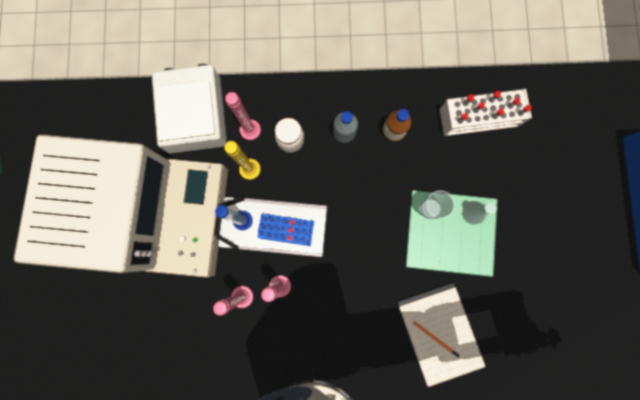

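The scene view shows the clear cylinder with a blue stopper at (387,140) and its foot at (378,187). In the top view these are at (221,212) and (242,221). The tray is at (338,186) in scene and (286,229) in top, and the pad is at (193,235) and (452,233).

Look-alikes in the top view are pink at (243,115), (233,301), (276,289) and yellow at (243,160). Only the clear one with the blue stopper fits, and it is the only one on the deck. Next I'll make enlarged crops and measure.

```bash
cat > h.py <<'E'
import cv2,numpy as np
from rig import r
from scipy.spatial.transform import Rotation as Ro
def cam(n,s=None):
    c=r.get_calibration(n);f=200/np.tan(np.radians(c["vertical_fov"])/2)
    K=np.array([[f,0,c["cx"]],[0,f,c["cy"]],[0,0,1]]);D=np.array(c["D"],float)
    if n=="wrist":
        T=np.eye(4);T[:3,:3]=Ro.from_euler("xyz",s["tcp_rot"]).as_matrix();T[:3,3]=s["eef_pos"]
        M=T@np.array(c["hand_eye"]);return K,D,M[:3,:3],M[:3,3]
    R=np.array(c["R"]);return K,D,R.T,-R.T@np.array(c["t"])
def ray(C,uv):
    K,D,R,o=C;p=cv2.undistortPoints(np.array(uv,float).reshape(-1,1,2),K,D).reshape(-1,2)
    d=np.c_[p,np.ones(len(p))]@R.T;return o,d/np.linalg.norm(d,axis=1,keepdims=True)
def onz(C,uv,z):
    o,d=ray(C,uv);return o+d*((z-o[2])/d[:,2])[:,None]
def tri(C1,a,C2,b):
    o1,d1=ray(C1,a);o2,d2=ray(C2,b);out=[]
    for x,y in zip(d1,d2):
        t=np.linalg.lstsq(np.c_[x,-y],o2-o1,rcond=None)[0];p,q=o1+t[0]*x,o2+t[1]*y
        out.append([*((p+q)/2),np.linalg.norm(p-q)])
    return np.array(out)
def proj(C,X):
    K,D,R,o=C;rv=cv2.Rodrigues(R.T)[0];return cv2.projectPoints(np.array(X,float).reshape(-1,1,3),rv,-R.T@o,K,D)[0].reshape(-1,2)
def hsv(f,lo,hi): return cv2.inRange(cv2.cvtColor(f,cv2.COLOR_BGR2HSV),np.array(lo),np.array(hi))
def blobs(m,a=15):
    n,l,st,c=cv2.connectedComponentsWithStats(m);return [(np.round(c[i],1).tolist(),st[i].tolist()) for i in range(1,n) if st[i,4]>a],l
E
python3 - <<'E'
from h import *
S,T=cv2.imread("pics/scene0.png"),cv2.imread("pics/top0.png")
CS,CT=cam("scene"),cam("top");np.set_printoptions(precision=1,suppress=True)
for n,f in(("s",S),("t",T)):
    print(n,"blue",[b for b in blobs(hsv(f,(100,120,60),(125,255,255)),15)[0]])
    m=hsv(f,(50,30,90),(90,255,255));cs=max(cv2.findContours(m,0,2)[0],key=cv2.contourArea)
    h=cv2.approxPolyDP(cv2.convexHull(cs),6,True).reshape(-1,2);print("pad",h.tolist());print(onz(CS if n=="s" else CT,h,3))
a=cv2.resize(T[180:270,205:335],None,fx=6,fy=6,interpolation=2);b=cv2.resize(S[120:225,295:415],None,fx=5,fy=5,interpolation=2)
cv2.imwrite("pics/ct.png",a);cv2.imwrite("pics/cs.png",b)
E
```

```text
s blue [([386.8, 139.2], [382, 135, 11, 10, 85]), ([338.6, 189.4], [314, 174, 51, 30, 800]), ([378.5, 188.1], [371, 180, 17, 14, 136]), ([11.7, 307.3], [0, 227, 27, 153, 3510]), ([317.4, 271.9], [312, 266, 12, 13, 127]), ([262.0, 289.5], [256, 283, 13, 14, 130])]
pad [[226, 196], [235, 257], [153, 273], [151, 210]]
[[ 404.8 -256.3    3. ]
 [ 605.1 -280.5    3. ]
 [ 576.9 -498.6    3. ]
 [ 376.5 -473.1    3. ]]
t blue [([402.9, 113.9], [397, 108, 13, 13, 123]), ([346.6, 116.3], [341, 110, 12, 13, 119]), ([634.1, 178.8], [624, 132, 16, 132, 1115]), ([221.4, 211.0], [216, 205, 12, 13, 123]), ([245.1, 220.6], [235, 211, 17, 19, 144]), ([284.8, 229.3], [258, 214, 55, 31, 1176])]
pad [[413, 190], [497, 200], [492, 276], [406, 266]]
[[ 605.5 -281.9    3. ]
 [ 572.4 -499.8    3. ]
 [ 376.4 -470.8    3. ]
 [ 407.3 -252.6    3. ]]
```

View pics/ct.png

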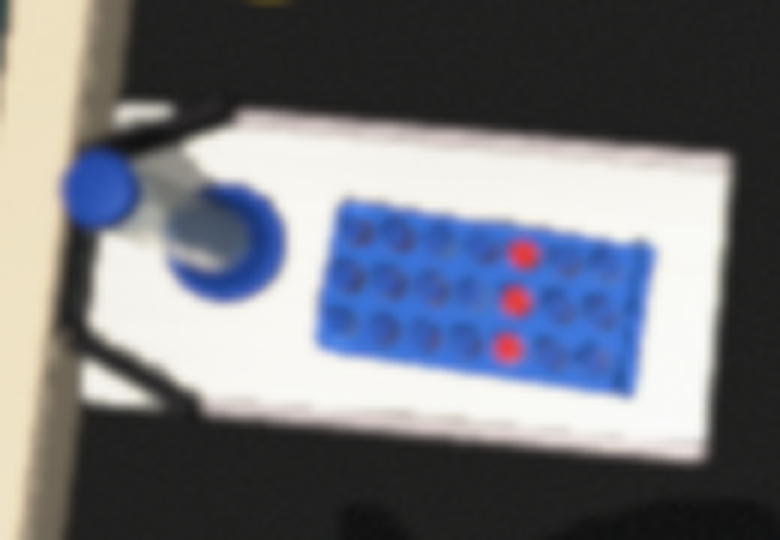

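View pics/cs.png

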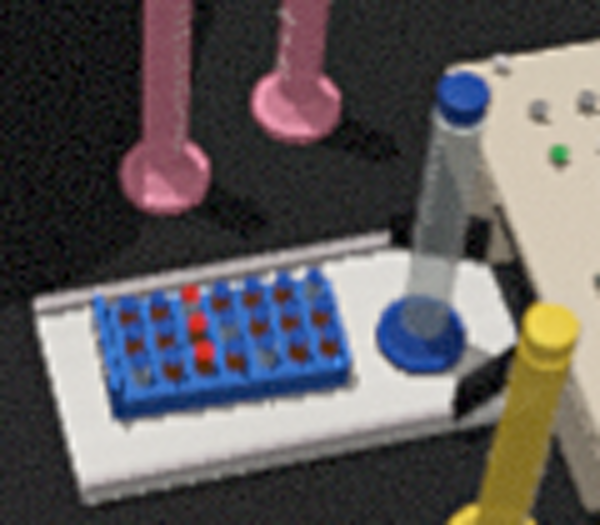

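```bash
python3 - <<'E'
from h import *
np.set_printoptions(precision=1,suppress=True)
CS,CT=cam("scene"),cam("top")
t=lambda *p:(np.array(p)+.5)/6-.5+[205,180]
s=lambda *p:(np.array(p)+.5)/5-.5+[295,120]
print("stopper",tri(CT,t((100,188)),CS,s((463,95))),onz(CT,t((100,188)),232))
print("foot top",tri(CT,t((227,242)),CS,s((421,332))),onz(CT,t((227,242)),22),onz(CS,s((421,332)),22))
P=onz(CT,t((655,243),(632,393)),48);print("plate",P)
N=onz(CT,t((345,203),(318,348)),34);print("nose",N)
d=N.mean(0)-P.mean(0);print("tray yaw",np.degrees(np.arctan2(d[1],d[0])),np.linalg.norm(d[:2]))
L=onz(CT,t((733,152),(705,462),(235,112),(200,408)),21);print("lips",L)
for a,b in((0,2),(1,3)):
    d=L[b]-L[a];print(np.degrees(np.arctan2(d[1],d[0])))
print("scene deck outer corners",onz(CS,s((33,300),(80,490)),21))
print("scene plate corners",onz(CS,s((98,298),(118,400)),48))
print("front edge of housing roof",onz(CT,[[227,164],[212,276]],74))
E
```

```text
stopper [[537.1 166.9 228.2   1.2]] [[536.8 166.4 232. ]]
foot top [[537.  167.   21.6   0. ]] [[537.  166.9  22. ]] [[537.3 166.9  22. ]]
plate [[529.  -18.3  48. ]
 [466.8  -7.1  48. ]]
nose [[551.1 113.9  34. ]
 [489.7 125.9  34. ]]
tray yaw 80.35684048200177 134.4635747367648
lips [[570.  -52.4  21. ]
 [437.3 -36.5  21. ]
 [593.7 163.4  21. ]
 [466.1 178.9  21. ]]
83.7244671232186
82.39610684773592
scene deck outer corners [[437.6 -35.7  21. ]
 [569.1 -53.3  21. ]]
scene plate corners [[468.   -6.   48. ]
 [537.3 -19.2  48. ]]
front edge of housing roof [[673.3 194.1  74. ]
 [398.4 229.9  74. ]]
```

Both views agree that the cylinder axis is at about (537,167), with the foot top at z≈22. The deck axis points at about 83°. I'll move above the cylinder and turn the jaws along the deck's x axis.

Call:
apply_moves(plan="0 -5 0 0 6.8 0 0; 0 -5 0 0 6.8 0 0; 0 -5 0 0 6.8 0 0; 0 0 0 0 0 0 0")

```text
clock: 0.55
eef_pos: [144.3, -606.0, 349.6]
tcp_rot: [-1.579, -0.003, 3.005]
contact_force: [0.4, -0.1, 0.1]
opening: 0.999
```

Call:
apply_moves(plan="-1.6 0 -4.5 0 0 0 0;-1.6 0 -4.5 0 0 0 0;-1.6 0 -4.5 0 0 0 0;-1.6 0 -4.5 0 0 0 0;-1.6 0 -4.5 0 0 0 0;-1.6 0 -4.5 0 0 0 0;-1.6 0 -4.5 0 0 0 0;-1.6 0 -4.5 0 0 0 0;-1.6 0 -4.5 0 0 0 0;-1.6 0 -4.5 0 0 0 0;-1.6 0 -4.5 0 0 0 0;-1.6 0 -4.5 0 0 0 0;-1.6 0 -4.5 0 0 0 0;-1.6 0 -4.5 0 0 0 0;-1.6 0 -4.5 0 0 0 0;0 0 0 0 0 0 0")

```text
clock: 2.15
eef_pos: [479.7, 56.2, 346.6]
tcp_rot: [-1.579, -0.002, 3.011]
contact_force: [0.3, -0.1, -0.2]
opening: 1.002
```

```bash
cat >> h.py <<'E'
def go(X,yaw=None):
    s=r.sense();R=Ro.from_euler("xyz",s["tcp_rot"]);d=R.inv().apply(np.array(X)-s["eef_pos"])/10
    G=Ro.from_euler("xyz",[-np.pi/2,0,s["tcp_rot"][2] if yaw is None else yaw])
    print("t",s["clock"],"pos",np.round(s["eef_pos"],1),"rot",np.round(s["tcp_rot"],3),"F",np.round(s["contact_force"],1),"op",round(float(s["opening"]),3),"| shift cm",np.round(d,2),"turn",np.round((R.inv()*G).as_rotvec(degrees=True),2));return s
E
python3 - <<'E'
from h import *
s=go([537,167,330],3.017)
cv2.imwrite("pics/w1.png",r.grab_frame("wrist"))
np.savez("w1.npz",p=s["eef_pos"],r=s["tcp_rot"])
E
```

```text
t 2.15 pos [479.7  56.2 346.6] rot [-1.579e+00 -2.000e-03  3.011e+00] F [ 0.3 -0.1 -0.2] op 1.002 | shift cm [ -4.24   1.75 -11.72] turn [ 0.45 -0.35  0.11]
```

View pics/w1.png

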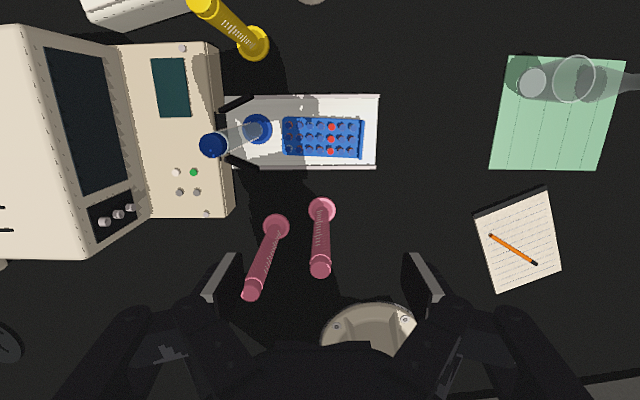

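The wrist view shows the stopper at (213,145), the foot at (258,127), the tray between about x 283 and 364, and the bay front near x≈232. I'll refine from this.

```bash
python3 - <<'E'
from h import *
np.set_printoptions(precision=1,suppress=True)
z=np.load("w1.npz");C=cam("wrist",dict(eef_pos=z["p"],tcp_rot=z["r"]));CT=cam("top")
W=cv2.imread("pics/w1.png")
bl=blobs(hsv(W,(100,120,40),(125,255,255)),60)[0];print(bl)
print("stopper",tri(C,[[213,145]],CT,[[221.3,211]]),onz(C,[[213,145]],228),"foot",onz(C,[[258,128]],22))
cv2.imwrite("pics/w1c.png",cv2.resize(W[80:185,190:390],None,fx=4,fy=4,interpolation=2))
E
```

```text
[([260.6, 126.9], [243, 114, 29, 30, 383]), ([322.1, 136.7], [282, 117, 83, 43, 2665]), ([212.5, 144.7], [199, 133, 28, 25, 537])]
stopper [[536.8 166.7 230.2   0.3]] [[536.5 167.5 228. ]] foot [[537.7 166.3  22. ]]
```

View pics/w1c.png

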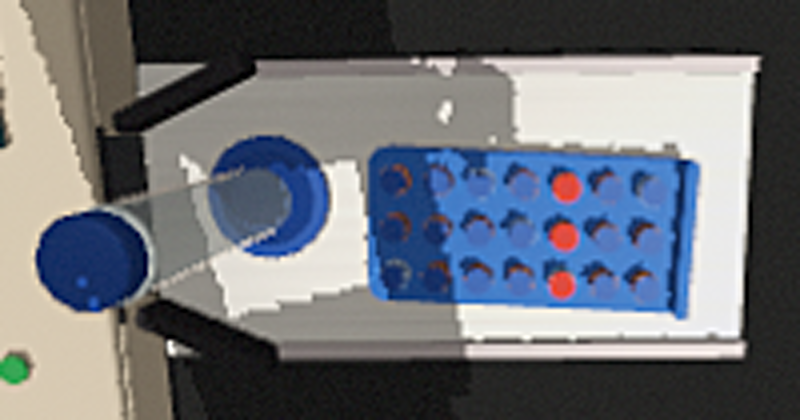

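```bash
python3 - <<'E'
from h import *
np.set_printoptions(precision=1,suppress=True)
z=np.load("w1.npz");C=cam("wrist",dict(eef_pos=z["p"],tcp_rot=z["r"]))
c=lambda *p:(np.array(p)+.5)/4-.5+[190,80]
P=onz(C,c((698,160),(685,318)),48);N=onz(C,c((370,150),(370,298)),34)
d=N.mean(0)-P.mean(0);print("plate",P,"nose",N,"yaw",np.degrees(np.arctan2(d[1],d[0])),np.linalg.norm(d[:2]))
d=P[0]-P[1];print("plate yaw",np.degrees(np.arctan2(d[1],d[0]))+90)
L=onz(C,c((762,58),(745,357),(256,58),(278,360)),21);print("lips outer",L)
for a,b in((0,2),(1,3)):
    d=L[b]-L[a];print(np.degrees(np.arctan2(d[1],d[0])))
d=L[0]-L[1];print("end edge axis",np.degrees(np.arctan2(d[1],d[0]))+90,np.linalg.norm(d))
print("cheek inner ends top z46",onz(C,c((118,128),(140,310)),46))
print("cheek outer ends",onz(C,c((250,66),(270,352)),46))
print("mouth floor",onz(C,c((143,130),(150,190)),12))
E
```

```text
plate [[529.1 -17.2  48. ]
 [464.   -6.   48. ]] nose [[550.5 118.8  34. ]
 [488.1 129.9  34. ]] yaw 80.50156130719475 137.83200707895043
plate yaw 80.2376347087845
lips outer [[565.8 -51.4  21. ]
 [436.9 -34.7  21. ]
 [594.3 162.7  21. ]
 [463.4 179.7  21. ]]
82.40888081194808
82.94419605527708
end edge axis 82.63347080235752 130.00385652168572
cheek inner ends top z46 [[573.8 219.5  46. ]
 [498.1 228.5  46. ]]
cheek outer ends [[590.  159.8  46. ]
 [472.3 175.7  46. ]]
mouth floor [[572.3 221.1  12. ]
 [546.4 224.1  12. ]]
```

Call:
apply_moves(plan="-1.5 0 -4 0.4 0 0 0;-1.5 0 -4 0 0 0 0;-1.3 0 -3.7 0 0 0 0;0 0 0 0 0 0 0")

```text
clock: 2.6
eef_pos: [536.7, 163.5, 344.7]
tcp_rot: [-1.567, -0.004, 3.008]
contact_force: [0.1, -0.7, 0.4]
opening: 1.002
```

```bash
python3 - <<'E'
from h import *
go([537,167,181],3.017)
E
```

```text
t 2.6 pos [536.7 163.5 344.7] rot [-1.567 -0.004  3.008] F [ 0.1 -0.7  0.4] op 1.002 | shift cm [-0.05 16.37 -0.42] turn [-0.24 -0.49  0.25]
```

Call:
apply_moves(plan="0 4 -0.4 0 0 0 0;0 4 0 0 0 0 0;0 4 0 0 0 0 0;0 3 0 0 0 0 0;0 1.2 0 0 0 0 0;0 0 0 0 0 0 0")

```text
clock: 3.2
eef_pos: [535.5, 158.7, 178.1]
tcp_rot: [-1.564, -0.003, 3.007]
contact_force: [-0.4, 0.6, 0.3]
opening: 1.0
```

```bash
python3 - <<'E'
from h import *
s=go([537,167,181],3.013)
cv2.imwrite("pics/w2.png",r.grab_frame("wrist"))
print(proj(cam("wrist",s),[[537,167,230],[537,167,22]]))
E
```

```text
t 3.2 pos [535.5 158.7 178.1] rot [-1.564e+00 -3.000e-03  3.007e+00] F [-0.4  0.6  0.3] op 1.0 | shift cm [-0.03 -0.29 -0.84] turn [-0.39 -0.36  0.19]
[[307.34042417 270.50856034]
 [314.9256634  174.30525379]]
```

View pics/w2.png

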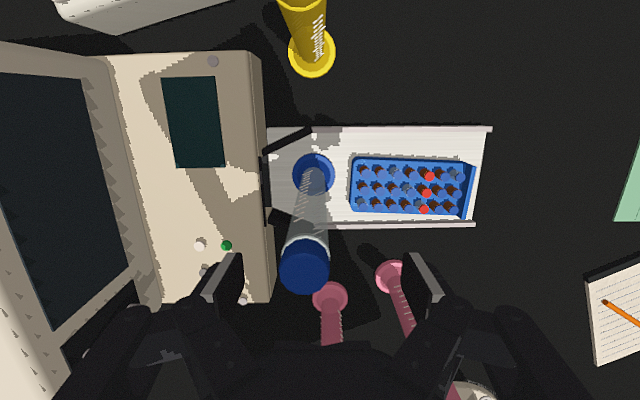

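The stopper at (305,266) sits between the open pads, about 8 mm off centre toward the bay. I'll centre on it and close.

Call:
apply_moves(plan="-0.1 -0.3 -0.8 0 0 0 0;0 0 0 0 0 0 0;0 0 0 0 0 0 0.6;0 0 0 0 0 0 0.8;0 0 0 0 0 0 1;0 0 0 0 0 0 1;0 0 0 0 0 0 1;0 0 0 0 0 0 1;0 0 0 0 0 0 1;0 0 0 0 0 0 1", squeeze=40)

```text
clock: 4.25
eef_pos: [542.3, 168.1, 189.3]
tcp_rot: [-1.569, 0.008, 3.007]
contact_force: [0.7, -0.4, 1.5]
opening: 0.293
```

```bash
python3 - <<'E'
from h import *
for i in range(3):
    s=go([537,167,185],3.013);f=r.grab_frame("wrist")
cv2.imwrite("pics/w3.png",f)
E
```

```text
t 4.25 pos [542.3 168.1 189.3] rot [-1.569  0.008  3.007] F [ 0.7 -0.4  1.5] op 0.293 | shift cm [0.51 0.43 0.18] turn [-0.11 -0.35 -0.44]
t 4.3 pos [542.3 168.1 189.3] rot [-1.569  0.008  3.007] F [-0.1 -0.3  0.7] op 0.289 | shift cm [0.51 0.43 0.18] turn [-0.11 -0.36 -0.44]
t 4.35 pos [542.3 168.1 189.3] rot [-1.569  0.008  3.007] F [0.3 0.1 1.9] op 0.289 | shift cm [0.51 0.43 0.18] turn [-0.12 -0.36 -0.44]
```

View pics/w3.png

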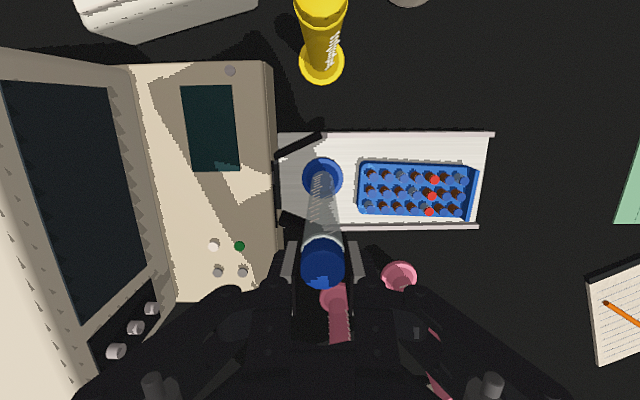

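Call:
apply_moves(plan="0 -0.3 0 0 0 0 1;0 -0.6 0 0 0 0 1;0 -1 0 0 0 0 1;0 -1.2 0 0 0 0 1;0 -1.2 0 0 0 0 1;0 -1.2 0 0 0 0 1;0 -1 0 0 0 0 1;0 -0.6 0 0 0 0 1;0 -0.3 0 0 0 0 1")

```text
clock: 5.3
eef_pos: [541.5, 168.3, 270.4]
tcp_rot: [-1.569, 0.008, 3.007]
contact_force: [-1.2, 0.8, -1.8]
opening: 0.291
```

```bash
python3 - <<'E'
from h import *
np.set_printoptions(precision=1,suppress=True)
z=cv2.imread("pics/w3.png")
s=go([445,-371,270],3.013)
f=r.grab_frame("wrist");cv2.imwrite("pics/w4.png",f);C=cam("wrist",s)
for n,g in (("before",z),("now",f)):
    print(n,blobs(hsv(g,(100,120,40),(125,255,255)),60)[0])
for n in("scene","top"):
    g=r.grab_frame(n);cv2.imwrite(f"pics/{n}4.png",g);print(n,[b for b in blobs(hsv(g,(100,120,60),(125,255,255)),15)[0]])
E
```

```text
t 5.3 pos [541.5 168.3 270.4] rot [-1.6  0.   3. ] F [-1.2  0.8 -1.8] op 0.291 | shift cm [ 2.3  0.1 54.7] turn [-0.1 -0.3 -0.5]
before [([321.8, 172.2], [302, 158, 41, 36, 735]), ([415.2, 188.1], [356, 161, 124, 61, 4693]), ([322.0, 263.8], [300, 238, 45, 52, 1901])]
now [([398.4, 173.4], [351, 151, 99, 49, 3193]), ([321.9, 172.0], [302, 158, 41, 35, 735]), ([321.9, 263.8], [300, 238, 45, 52, 1906])]
scene [([393.0, 116.0], [389, 110, 9, 13, 83]), ([381.5, 170.6], [373, 162, 19, 16, 183]), ([338.5, 189.4], [314, 174, 51, 30, 801]), ([11.7, 307.5], [0, 227, 27, 153, 3515]), ([317.4, 271.9], [312, 266, 12, 13, 127]), ([261.9, 289.5], [256, 283, 13, 14, 129])]
top [([402.8, 114.0], [397, 108, 13, 13, 123]), ([346.6, 116.3], [341, 110, 12, 13, 119]), ([634.0, 178.8], [624, 132, 16, 132, 1115]), ([238.3, 217.8], [227, 207, 19, 21, 184]), ([209.7, 211.1], [205, 210, 10, 4, 27]), ([284.8, 229.3], [258, 214, 55, 31, 1177])]
```

Call:
apply_moves(plan="0 0 0.5 0 0 0 1;0 0 1 0 0 0 1;0 0 1.5 0 0 0 1;0.1 0 2 0 0 0 1;0.1 0 2.5 0 0 0 1;0.1 0 2.5 0 0 0 1;0.1 0 2.5 0 0 0 1;0.1 0 2.5 0 0 0 1;0.1 0 2.5 0 0 0 1;0.1 0 2.5 0 0 0 1;0.1 0 2.5 0 0 0 1;0.1 0 2.5 0 0 0 1;0.1 0 2.5 0 0 0 1;0.1 0 2.5 0 0 0 1;0.1 0 2.5 0 0 0 1;0.1 0 2.5 0 0 0 1;0.1 0 2.5 0 0 0 1;0.1 0 2.5 0 0 0 1;0.1 0 2.5 0 0 0 1;0.1 0 2.5 0 0 0 1")

```text
clock: 7.45
eef_pos: [444.3, -308.0, 266.3]
tcp_rot: [-1.563, -0.004, 3.003]
contact_force: [-0.4, -0.3, -1.1]
opening: 0.286
```

Call:
apply_moves(plan="0.1 0 2.2 0 0 0 1;0.1 0 2 0 0 0 1;0.1 0 1.7 0 0 0 1;0.1 0 1.4 0 0 0 1;0.1 0 1.1 0 0 0 1;0 0 0.8 0 0 0 1;0 0 0.5 0 0 0 1;0 0 0.2 0 0 0 1")

```text
clock: 8.25
eef_pos: [416.5, -415.2, 265.7]
tcp_rot: [-1.564, -0.008, 2.996]
contact_force: [-1.4, 0.5, -1.1]
opening: 0.293
```

```bash
python3 - <<'E'
from h import *
np.set_printoptions(precision=1,suppress=True)
s=go([445,-371,200],3.013)
f=r.grab_frame("wrist");cv2.imwrite("pics/w5.png",f);C=cam("wrist",s)
b=blobs(hsv(f,(100,120,40),(125,255,255)),60)[0];print(b)
# foot centre with top disc at TCP z -167
print("foot",onz(C,[[322.5,176]],s["eef_pos"][2]-167.3))
m=hsv(f,(50,25,70),(90,255,255));cs=max(cv2.findContours(m,0,2)[0],key=cv2.contourArea)
h=cv2.approxPolyDP(cv2.convexHull(cs),6,True).reshape(-1,2);print("pad",h.tolist());print(onz(C,h,3))
E
```

```text
t 8.25 pos [ 416.5 -415.2  265.7] rot [-1.6 -0.   3. ] F [-1.4  0.5 -1.1] op 0.293 | shift cm [-2.2  6.5 -4.8] turn [-0.4 -1.   0.4]
[([615.7, 83.2], [583, 0, 57, 163, 7491]), ([32.9, 148.7], [0, 127, 68, 47, 1786]), ([322.0, 172.6], [301, 157, 43, 37, 787]), ([322.0, 263.4], [300, 238, 45, 51, 1868])]
foot [[ 411.  -415.5   98.4]]
pad [[363, 39], [359, 177], [224, 179], [214, 95], [241, 42]]
[[ 575.7 -498.2    3. ]
 [ 376.1 -471.3    3. ]
 [ 405.5 -252.3    3. ]
 [ 534.  -270.4    3. ]
 [ 597.4 -326.8    3. ]]
```

View pics/w5.png

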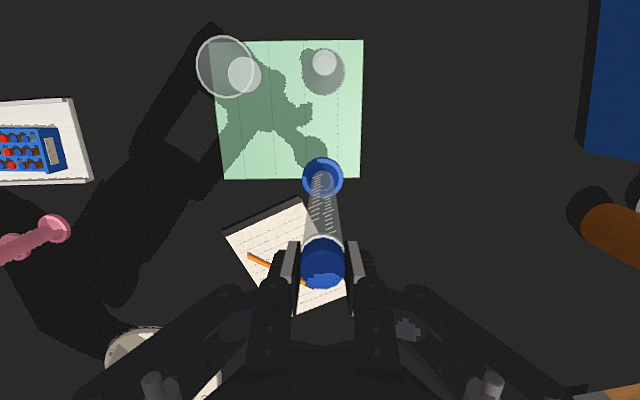

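The foot is 5.5 mm toward the robot from the TCP, and the pad corners agree with the earlier views. The move overshot a little. I'll shift over the free half and restore the attitude the tool had at the grasp.

```bash
cat >> h.py <<'E'
def back(q,X):
    s=go(X);R=Ro.from_euler("xyz",s["tcp_rot"]);G=Ro.from_euler("xyz",q);print("turn to grasp rot",np.round((R.inv()*G).as_rotvec(degrees=True),2))
E
python3 - <<'E'
from h import *
back([-1.569,.008,3.007],[445.5,-370,186])
E
```

```text
t 8.3 pos [ 416.5 -415.2  265.7] rot [-1.563 -0.008  2.996] F [-0.1 -0.5 -1.3] op 0.289 | shift cm [-2.28  7.91 -4.95] turn [-0.42  0.    0.44]
turn to grasp rot [-0.32 -0.61  0.9 ]
```

Call:
apply_moves(plan="-0.2 0 -0.4 0 -0.2 0 1;-0.5 0 -0.9 0 -0.2 0 1;-0.5 0 -0.9 0 -0.1 0 1;-0.5 0 -0.9 0 -0.1 0 1;-0.4 0 -0.9 0 0 0 1;-0.2 0 -0.5 0 0 0 1;0 0 -0.2 0 0 0 1;0 0 0 0 0 0 1")

```text
clock: 9.1
eef_pos: [449.9, -364.7, 265.3]
tcp_rot: [-1.565, -0.007, 3.012]
contact_force: [0.0, 0.1, -0.7]
opening: 0.29
```

```bash
python3 - <<'E'
from h import *
back([-1.569,.008,3.007],[445.5,-370,186])
E
```

```text
t 9.1 pos [ 449.9 -364.7  265.3] rot [-1.565 -0.007  3.012] F [ 0.   0.1 -0.7] op 0.29 | shift cm [0.3  7.94 0.53] turn [-0.36  0.    0.42]
turn to grasp rot [-0.26  0.28  0.87]
```

Call:
apply_moves(plan="0.1 0.5 0.2 -0.1 0.1 0.3 1;0.1 1 0.2 -0.1 0 0.3 1;0 1.3 0.1 0 0 0.2 1;0 1.3 0 0 0 0 1;0 1.3 0 0 0 0 1;0 1 0 0 0 0 1;0 0.6 0 0 0 0 1;0 0.3 0 0 0 0 1;0 0 0 0 0 0 1")

```text
clock: 10.0
eef_pos: [445.2, -371.4, 184.9]
tcp_rot: [-1.569, 0.006, 3.008]
contact_force: [0.4, 0.4, -0.9]
opening: 0.293
```

```bash
python3 - <<'E'
from h import *
back([-1.569,.008,3.007],[445.5,-370,180.5])
E
```

```text
t 10.0 pos [ 445.2 -371.4  184.9] rot [-1.569  0.006  3.008] F [ 0.4  0.4 -0.9] op 0.293 | shift cm [-0.01  0.44 -0.14] turn [-0.11 -0.   -0.35]
turn to grasp rot [-0.    0.03  0.11]
```

Call:
apply_moves(plan="0 0.1 0 0 0 0 1;0 0.1 0 0 0 0 1;0 0.1 0 0 0 0 1")

```text
clock: 10.3
eef_pos: [446.1, -371.9, 182.9]
tcp_rot: [-1.568, 0.008, 3.008]
contact_force: [0.3, 0.7, -0.6]
opening: 0.29
```

Call:
apply_moves(plan="0 0.1 0 0 0 0 1;0 0.1 0 0 0 0 1")

```text
clock: 10.5
eef_pos: [446.4, -372.1, 181.4]
tcp_rot: [-1.567, 0.009, 3.008]
contact_force: [0.5, 0.6, -1.1]
opening: 0.291
```

Call:
apply_moves(plan="0 0.1 0 0 0 0 1;0 0.05 0 0 0 0 1")

```text
clock: 10.7
eef_pos: [446.8, -372.4, 180.4]
tcp_rot: [-1.567, 0.01, 3.008]
contact_force: [0.3, 0.4, 4.2]
opening: 0.295
```

Contact: the vertical force went from −1 to +4 N at z 180.4, as expected. Releasing.

Call:
apply_moves(plan="0 0 0 0 0 0 0.7;0 0 0 0 0 0 0.66;0 0 0 0 0 0 0.62;0 0 0 0 0 0 0.55;0 0 0 0 0 0 0.45;0 0 0 0 0 0 0.3;0 0 0 0 0 0 0.1;0 0 0 0 0 0 0;0 0 0 0 0 0 0;0 0 0 0 0 0 0")

```text
clock: 11.7
eef_pos: [446.9, -372.5, 180.5]
tcp_rot: [-1.566, 0.01, 3.008]
contact_force: [-0.6, -0.5, -0.7]
opening: 1.001
```

```bash
python3 - <<'E'
from h import *
np.set_printoptions(precision=1,suppress=True)
s=go([440,-372,340],3.013)
f=r.grab_frame("wrist");cv2.imwrite("pics/w6.png",f);C=cam("wrist",s)
B=blobs(hsv(f,(100,120,40),(125,255,255)),60)[0];print(B)
print(proj(C,[[440.5,-372,228],[440.5,-372,13]]))
E
```

```text
t 11.7 pos [ 446.9 -372.5  180.5] rot [-1.6  0.   3. ] F [-0.6 -0.5 -0.7] op 1.001 | shift cm [  0.5 -16.    0.1] turn [-0.2 -0.3 -0.6]
[([23.9, 176.5], [0, 150, 53, 57, 1767]), ([321.7, 172.1], [302, 157, 41, 37, 758]), ([323.7, 262.6], [301, 237, 47, 51, 1868])]
[[323.9 275.7]
 [322.4 179. ]]
```

View pics/w6.png

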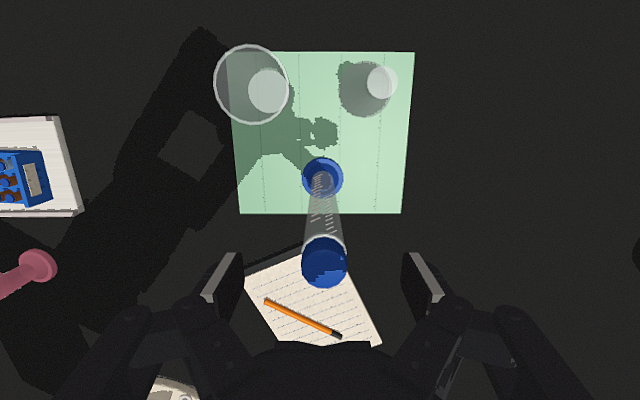

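The cylinder stands upright and clear of the open fingers, its foot at (322,177) well inside the pad's free half and away from the beaker and flask. Next I'll rise, close to a two-finger pushing span, and turn 90° so the jaws lie across the deck.

Call:
apply_moves(plan="0 -0.5 0 0 0 0 0;0 -1.5 0 0 0 0 0;0 -3 0 0 0 0 0;0 -4 0 0 0 0 0;0 -4 0 0 0 0 0;0 -3 0 0 0 0 0;0 0 0 0 0 0 0")

```text
clock: 12.45
eef_pos: [444.6, -370.9, 347.6]
tcp_rot: [-1.568, 0.008, 3.008]
contact_force: [0.9, 0.3, 0.4]
opening: 0.998
```

Call:
apply_moves(plan="0 0 0 0 -8 0 0.65;0 0 0 0 -8 0 0.65;0 0 0 0 -8 0 0.65;0 0 0 0 -8 0 0.65;0 0 0 0 -8 0 0.65;0 0 0 0 -8 0 0.65;0 0 0 0 -8 0 0.65;0 0 0 0 -8 0 0.65;0 0 0 0 -8 0 0.65;0 0 0 0 -8 0 0.65;0 0 0 0 -8 0 0.65;0 0 0 0 0 0 0.65")

```text
clock: 13.65
eef_pos: [442.1, -368.8, 343.0]
tcp_rot: [-1.568, -0.0, -1.677]
contact_force: [0.2, -0.1, -0.9]
opening: 0.348
```

```bash
python3 - <<'E'
from h import *
np.set_printoptions(precision=2,suppress=True)
yaw=np.radians(80.3+180)-2*np.pi
s=go([490.7,-57,340],yaw);print(s["qpos"])
CS,CT=cam("scene"),cam("top");T=r.grab_frame("top");S=r.grab_frame("scene")
for n,f,C in(("s",S,CS),("t",T,CT)):
    m=hsv(f,(160,60,90),(179,255,255))|hsv(f,(0,60,90),(3,160,255))
    print(n,[b for b in blobs(m,80)[0]])
    print(n,"blue",blobs(hsv(f,(100,120,60),(125,255,255)),15)[0])
z=np.load("w1.npz");C=cam("wrist",dict(eef_pos=z["p"],tcp_rot=z["r"]))
print("pink feet",onz(C,[[276,228],[322,209]],10),"tops",onz(C,[[251,294],[320,270]],219))
print("exp cyl",proj(CT,[[440.5,-372,225],[440.5,-372,13]]),proj(CS,[[440.5,-372,225],[440.5,-372,13]]))
E
```

```text
t 13.65 pos [ 442.1 -368.8  343. ] rot [-1.57 -0.   -1.68] F [ 0.2 -0.1 -0.9] op 0.348 | shift cm [-31.52   0.3    1.53] turn [-0.18  3.62 -0.  ]
[-0.7   0.17  1.56  0.    1.41 -0.59]
s [([355.7, 119.7], [346, 87, 18, 62, 639]), ([328.0, 134.1], [319, 101, 18, 62, 655]), ([415.8, 246.9], [400, 217, 33, 56, 789])]
s blue [([167.5, 172.9], [162, 168, 12, 11, 95]), ([338.7, 189.3], [314, 174, 51, 30, 802]), ([189.2, 218.7], [180, 209, 18, 17, 170]), ([11.7, 307.5], [0, 227, 27, 153, 3513]), ([317.4, 271.9], [312, 266, 12, 13, 128]), ([261.9, 289.5], [256, 283, 13, 14, 132])]
t [([242.9, 117.5], [225, 92, 36, 49, 758]), ([276.0, 288.4], [261, 275, 30, 27, 535]), ([234.4, 300.4], [214, 286, 39, 29, 630])]
t blue [([402.8, 113.8], [397, 108, 13, 13, 124]), ([346.5, 116.3], [341, 110, 12, 13, 118]), ([633.0, 163.5], [624, 132, 16, 75, 816]), ([284.8, 229.3], [258, 214, 55, 31, 1175]), ([449.5, 251.4], [443, 242, 17, 19, 177]), ([486.7, 250.5], [480, 245, 15, 12, 131])]
pink feet [[339.83 172.98  10.  ]
 [368.82  74.85  10.  ]] tops [[340.11 171.61 219.  ]
 [365.58  75.96 219.  ]]
exp cyl [[488.04 251.19]
 [452.84 251.83]] [[167.49 169.96]
 [188.57 215.71]]
```

Call:
apply_moves(plan="0 0 0 0 3.6 0 0.65;-2 0 0 0 0 0 0.65;-4 0 0 0 0 0 0.65;-4.5 0 0 0 0 0 0.65;-4.5 0 0 0 0 0 0.65;-4.5 0 0 0 0 0 0.65;-4 0 0 0 0 0 0.65;-3 0 0 0 0 0 0.65;-2 0 0 0 0 0 0.65;0 0 0 0 0 0 0.65")

```text
clock: 14.75
eef_pos: [498.8, -79.8, 341.3]
tcp_rot: [-1.568, 0.001, -1.794]
contact_force: [0.4, -0.4, 0.3]
opening: 0.352
```

```bash
python3 - <<'E'
from h import *
go([490.7,-57,60],np.radians(80.3-180))
E
```

```text
t 14.75 pos [498.8 -79.8 341.3] rot [-1.568e+00  1.000e-03 -1.794e+00] F [ 0.4 -0.4  0.3] op 0.352 | shift cm [-2.02 28.13 -1.37] turn [-0.16 -3.09 -0.05]
```

Call:
apply_moves(plan="-1 0 -0.7 0 -3 0 0.65;-1 3 -0.7 0 0 0 0.65;0 4.5 0 0 0 0 0.65;0 4.5 0 0 0 0 0.65;0 4.5 0 0 0 0 0.65;0 4.5 0 0 0 0 0.65;0 3.5 0 0 0 0 0.65;0 2 0 0 0 0 0.65;0 0 0 0 0 0 0.65")

```text
clock: 15.65
eef_pos: [488.7, -59.8, 70.3]
tcp_rot: [-1.561, 0.0, -1.741]
contact_force: [0.1, 0.7, 0.3]
opening: 0.351
```

```bash
python3 - <<'E'
from h import *
s=go([490.7,-57,20],np.radians(80.3-180))
f=r.grab_frame("wrist");cv2.imwrite("pics/w7.png",f)
E
```

```text
t 15.65 pos [488.7 -59.8  70.3] rot [-1.561  0.    -1.741] F [0.1 0.7 0.3] op 0.351 | shift cm [-0.31  5.03  0.1 ] turn [-0.55 -0.05 -0.01]
```

View pics/w7.png

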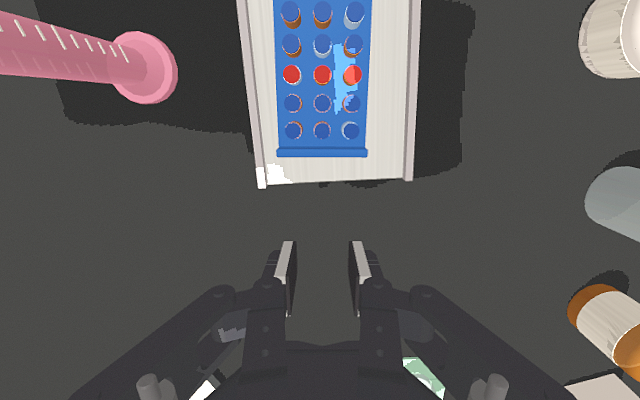

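The tray's end plate (277–367, row 152) is centred on the finger pair and square to it. I'll descend and approach.

Call:
apply_moves(plan="0 1 0 -0.2 0 0 0.65;0 1.5 0 -0.2 0 0 0.65;0 1.2 0.1 0 0 0 0.65;0 0.6 0 0 0 0 0.65;0 0.2 0 0 0 0 0.65;0 0 0 0 0 0 0.65")

```text
clock: 16.3
eef_pos: [494.4, -61.2, 26.9]
tcp_rot: [-1.56, 0.0, -1.741]
contact_force: [0.8, 0.1, 0.7]
opening: 0.352
```

Call:
apply_moves(plan="-0.5 0 0 0 0 0 0.65;-0.5 0 0 0 0 0 0.65;-0.5 0 0 0 0 0 0.65;-0.3 0 0 0 0 0 0.65;-0.3 0 0 0 0 0 0.65;0 0 0 0 0 0 0.65")

```text
clock: 16.9
eef_pos: [499.3, -38.2, 28.3]
tcp_rot: [-1.558, 0.001, -1.741]
contact_force: [0.7, 0.3, -0.4]
opening: 0.353
```

```bash
python3 - <<'E'
from h import *
go([495,-25,22],np.radians(80.3-180))
f=r.grab_frame("wrist");cv2.imwrite("pics/w8.png",f)
print([b for b in blobs(hsv(f,(100,120,40),(125,255,255)),300)[0]])
E
```

```text
t 16.9 pos [499.3 -38.2  28.3] rot [-1.558e+00  1.000e-03 -1.741e+00] F [ 0.7  0.3 -0.4] op 0.353 | shift cm [-1.23  0.62 -0.66] turn [-0.74 -0.05 -0.04]
[([310.9, 104.5], [249, 0, 123, 208, 19009])]
```

Call:
apply_moves(plan="0 0.3 -0.4 -0.4 0 0 0.65;0 0.4 -0.4 -0.3 0 0 0.65;0 0.1 -0.1 0 0 0 0.65;-0.4 0 -0.1 0 0 0 0.65;-0.4 0 -0.1 0 0 0 0.65;-0.3 0 -0.1 0 0 0 0.65")

```text
clock: 17.55
eef_pos: [488.0, -25.2, 19.1]
tcp_rot: [-1.572, 0.001, -1.742]
contact_force: [0.2, 0.2, -0.9]
opening: 0.35
```

```bash
python3 - <<'E'
from h import *
go([495,-25,22],np.radians(80.3-180))
E
```

```text
t 17.55 pos [488.  -25.2  19.1] rot [-1.572e+00  1.000e-03 -1.742e+00] F [ 0.2  0.2 -0.9] op 0.35 | shift cm [-0.14 -0.29  0.69] turn [ 0.07 -0.12 -0.03]
```

Call:
apply_moves(plan="0.1 -0.2 0.4 0 0 0 0.65;0 -0.1 0.2 0 0 0 0.65;0 0 0 0 0 0 0.65;-0.3 0 0 0 0 0 0.65;-0.4 0 0 0 0 0 0.65;-0.4 0 0 0 0 0 0.65;-0.4 0 0 0 0 0 0.65;-0.4 0 0 0 0 0 0.65")

```text
clock: 18.35
eef_pos: [498.2, -7.0, 22.7]
tcp_rot: [-1.571, 0.001, -1.742]
contact_force: [-0.6, 0.2, 0.9]
opening: 0.349
```

```bash
cat >> h.py <<'E'
a=np.array([.128,.9918]);E0=np.array([501.3,-43.])
def dk(p): # deck coords: s from mouth (neg=outside), lateral (+ = +world x)
    d=np.array(p[:2])-E0;return round(d@a-270,1),round(d@np.array([a[1],-a[0]]),1)
def st():
    s=r.sense();print("t",round(s["clock"],2),"deck s,lat",dk(s["eef_pos"]),"z",round(s["eef_pos"][2],1),"axis yaw",round(np.degrees(s["tcp_rot"][2])+180,2),"tilt",np.round(np.degrees(s["tcp_rot"][:2]),2),"F axis,lat,z",np.round([s["contact_force"][:2]@a,s["contact_force"][:2]@[a[1],-a[0]],s["contact_force"][2]],1));return s
E
python3 - <<'E'
from h import *
s=st();f=r.grab_frame("wrist");cv2.imwrite("pics/w9.png",f)
print([b for b in blobs(hsv(f,(100,120,40),(125,255,255)),300)[0]])
E
```

```text
t 18.35 deck s,lat (np.float64(-234.7), np.float64(-7.7)) z 22.7 axis yaw 80.19 tilt [-9.002e+01  3.000e-02] F axis,lat,z [ 0.1 -0.6  0.9]
[([321.6, 118.6], [260, 4, 125, 253, 23197])]
```

```bash
python3 - <<'E'
from h import *
s=st();C=cam("wrist",s)
for v,z in((257,48),(4,34)): print(dk(onz(C,[[321,v]],z)[0]))
print(proj(C,[[*(E0+a*(270-239.5)),48]]))
S=r.grab_frame("scene");print([b for b in blobs(hsv(S,(100,120,60),(125,255,255)),300)[0]])
cv2.imwrite("pics/w9c.png",cv2.resize(cv2.imread("pics/w9.png")[150:400,200:450],None,fx=2,fy=2))
E
```

```text
t 18.4 deck s,lat (np.float64(-234.2), np.float64(-7.6)) z 22.8 axis yaw 80.19 tilt [-9.002e+01  5.000e-02] F axis,lat,z [ 0.6 -0.2  0.6]
(np.float64(-240.6), np.float64(-9.4))
(np.float64(-101.1), np.float64(-3.2))
[[336.14329817 254.85923505]]
[([341.3, 190.5], [317, 174, 48, 30, 637]), ([11.7, 307.4], [0, 227, 28, 153, 3513])]
```

View pics/w9.png

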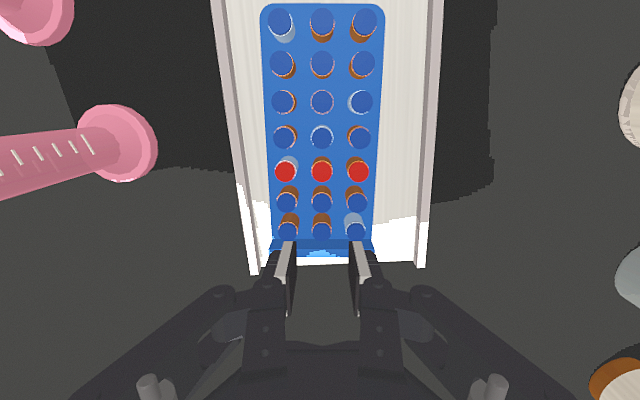

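```bash
python3 - <<'E'
from h import *
np.set_printoptions(precision=0,suppress=True)
s=st();C=cam("wrist",s);R=Ro.from_euler("xyz",s["tcp_rot"])
for x in(-11,0,11):
    for y in(0,-5,-25): print(x,y,proj(C,R.apply([[x,y,15],[x,y,-15],[x,y,28]])+s["eef_pos"]).tolist())
E
```

```text
t 18.45 deck s,lat (np.float64(-234.5), np.float64(-7.6)) z 22.8 axis yaw 80.21 tilt [-90.   0.] F axis,lat,z [ 0. -0. -1.]
-11 0 [[345.24598696764014, 215.52786705918803], [301.46613481263677, 215.55540325934854], [364.19354958068476, 215.505421581979]]
-11 -5 [[345.8308025974655, 218.34574936353448], [300.93346219501854, 218.37373896876989], [365.2606443047088, 218.32071153678928]]
-11 -25 [[348.49965080708006, 231.21583094176646], [298.5025281705288, 231.24582491428808], [370.12902698239793, 231.1763130348005]]
0 0 [[344.8330217090447, 230.14872094929692], [301.8632529273176, 230.17437429274955], [363.43086819593964, 230.11866472473685]]
0 -5 [[345.3953301545145, 233.27768841561505], [301.35158661557745, 233.30372262612156], [364.45674231946685, 233.24452180237216]]
0 -25 [[347.95338636326414, 247.5248278400501], [299.0238582757568, 247.5525336529193], [369.1224022540717, 247.47460877908497]]
11 0 [[344.4303083465321, 244.22860229060313], [302.2501794812332, 244.25246982606834], [362.6872008293973, 244.19179832845933]]
11 -5 [[344.97103119968017, 247.64154251944043], [301.75863641076364, 247.66572471427355], [363.67354510980056, 247.60119363347522]]
11 -25 [[347.42325790036, 263.1347794682695], [299.52938112126566, 263.1603318158017], [368.14556896893833, 263.0752580974198]]
```

This shows the fingertips passing over the plate's top edge. The tips occlude the plate and there's no contact force, so at this opening they sit well behind the nominal TCP. I'll back off 3 cm and go lower, watching the vertical force.

Call:
apply_moves(plan="1 0 0 0 0 0 0.65;1.2 0 0 0 0 0 0.65;0.6 0 0 0 0 0 0.65;0 0 0 0 0 0 0.65;0 0.3 0 0 0 0 0.65;0 0.3 0 0 0 0 0.65;0 0 0 0 0 0 0.65")

```text
clock: 19.15
eef_pos: [492.7, -37.9, 16.2]
tcp_rot: [-1.571, 0.0, -1.743]
contact_force: [0.2, 0.2, 0.1]
opening: 0.35
```

```bash
python3 - <<'E'
from h import *
st()
E
```

```text
t 19.15 deck s,lat (np.float64(-266.0), np.float64(-9.2)) z 16.2 axis yaw 80.15 tilt [-9.002e+01  3.000e-02] F axis,lat,z [0.3 0.1 0.1]
```

Call:
apply_moves(plan="0 0.2 0 0 0 0 0.65;0 0.2 0 0 0 0 0.65;0 0 0 0 0 0 0.65")

```text
clock: 19.45
eef_pos: [492.6, -37.4, 11.6]
tcp_rot: [-1.572, 0.001, -1.742]
contact_force: [-0.4, 0.3, 0.1]
opening: 0.35
```

Call:
apply_moves(plan="0 0.2 0 0 0 0 0.65;0 0.2 0 0 0 0 0.65;0 0 0 0 0 0 0.65")

```text
clock: 19.75
eef_pos: [492.7, -37.1, 7.2]
tcp_rot: [-1.572, 0.001, -1.742]
contact_force: [0.2, 0.2, 0.6]
opening: 0.345
```

Call:
apply_moves(plan="0 0.2 0 0 0 0 0.65;0 0.2 0 0 0 0 0.65;0 0 0 0 0 0 0.65")

```text
clock: 20.05
eef_pos: [492.8, -37.1, 2.9]
tcp_rot: [-1.571, 0.001, -1.742]
contact_force: [-0.6, -0.0, 0.1]
opening: 0.349
```

Call:
apply_moves(plan="0 0.2 0 0 0 0 0.65;0 0.2 0 0 0 0 0.65;0 0 0 0 0 0 0.65")

```text
clock: 20.35
eef_pos: [492.7, -37.1, -1.5]
tcp_rot: [-1.572, 0.001, -1.742]
contact_force: [-0.5, -1.0, -0.4]
opening: 0.346
```

Call:
apply_moves(plan="0 0.2 0 0 0 0 0.65;0 0.2 0 0 0 0 0.65;0 0 0 0 0 0 0.65")

```text
clock: 20.65
eef_pos: [492.7, -37.2, -5.8]
tcp_rot: [-1.571, 0.001, -1.742]
contact_force: [-0.2, 0.4, -0.4]
opening: 0.35
```

```bash
python3 - <<'E'
from h import *
s=st();f=r.grab_frame("wrist");cv2.imwrite("pics/w10.png",f)
C=cam("wrist",s);R=Ro.from_euler("xyz",s["tcp_rot"])
print(proj(C,R.apply([[-11,-y,z] for y in(20,30,40) for z in(-15,15)])+s["eef_pos"]).round().tolist())
# bright pad pixels
g=cv2.cvtColor(f,cv2.COLOR_BGR2GRAY);print(g[225:330:5,270:302:3])
E
```

```text
t 20.65 deck s,lat (np.float64(-265.3), np.float64(-9.2)) z -5.8 axis yaw 80.21 tilt [-9.004e+01  3.000e-02] F axis,lat,z [ 0.3 -0.2 -0.4]
[[299.0, 228.0], [348.0, 228.0], [298.0, 235.0], [349.0, 235.0], [296.0, 243.0], [351.0, 243.0]]
[[109 109 111 109 110 109 109 107 109 109 109]
 [105 106 105 106 105 105 106 105 107 102 105]
 [214 217 220 218 222 218 218 217 220 218 214]
 [255 216 217 215 214 228 228 228 240 221 215]
 [255 255 255 255 255 160 163 157  45 234 217]
 [ 60  61  40  36 167 161 163  65  48  79  75]
 [ 56  55  57 103 162 162 168  47  45  71  74]
 [ 67  74  70 170 162 161 159  52  45  68  76]
 [ 56  58  81 161 161 162  33  51  44  69  77]
 [ 59  55 172 161 161 164  44  45  45  66  78]
 [ 58  78 166 162 161 131  51  48  45  75  76]
 [ 58  57  57  43 202 133  64  44  46  77  76]
 [ 65  53  58  59  51  52  64  47  45  74  75]
 [ 57  55  54  59  58  51  63  46  55  76  75]
 [ 55  58  56  59  56  52  64  45  73  77  75]
 [ 57  58  56  57  59  53  65  47  80  74  76]
 [ 59  54  60  57  57  51  67  48  76  74  78]
 [ 57  56  56  55  59  52  61  51  75  75  75]
 [ 54  58  58  58  58 121 112  72  75  77  75]
 [ 57  58  55  57  57  69  74  74  76  75  74]
 [ 55  57  57  58  55  78  76  74  74  76  76]]
```

Call:
apply_moves(plan="0 0.2 0 0 0 0 0.65;0 0.2 0 0 0 0 0.65;0 0 0 0 0 0 0.65")

```text
clock: 21.0
eef_pos: [492.9, -37.1, -10.0]
tcp_rot: [-1.571, 0.001, -1.742]
contact_force: [0.4, -0.1, -0.1]
opening: 0.35
```

Call:
apply_moves(plan="-0.3 0 0 0 0 0 0.65;-0.3 0 0 0 0 0 0.65;-0.3 0 0 0 0 0 0.65;-0.3 0 0 0 0 0 0.65;0 0 0 0 0 0 0.65")

```text
clock: 21.5
eef_pos: [495.3, -24.1, -9.9]
tcp_rot: [-1.571, 0.001, -1.742]
contact_force: [-0.0, 0.2, -0.3]
opening: 0.353
```

```bash
cat >> h.py <<'E'
def tray(s):
    f=r.grab_frame("wrist");C=cam("wrist",s);m=hsv(f,(100,120,40),(125,255,255));m[300:]=0
    b=max(blobs(m,300)[0],key=lambda b:b[1][4])[1];print("blob",b,"plate s,lat",dk(onz(C,[[b[0]+b[2]/2,b[1]+b[3]]],48)[0]))
    R=Ro.from_euler("xyz",s["tcp_rot"]);red=hsv(f,(0,150,120),(8,255,255))|hsv(f,(172,150,120),(179,255,255))
    q=sorted(b for b in blobs(red,60)[0]);print("red",[x[0] for x in q])
    if len(q)>1:
        P=onz(C,[x[0] for x in q],52);d=P[-1]-P[0];print("reds s,lat",[dk(p) for p in P],"row yaw",round(np.degrees(np.arctan2(d[1],d[0]))+90,2))
    return f
E
python3 - <<'E'
from h import *
tray(st())
E
```

```text
t 21.5 deck s,lat (np.float64(-252.1), np.float64(-8.4)) z -9.9 axis yaw 80.2 tilt [-9.001e+01  4.000e-02] F axis,lat,z [ 0.2 -0.1 -0.3]
blob [242, 0, 159, 260, 29619] plate s,lat (np.float64(-241.0), np.float64(-9.0))
red [[272.1, 146.9], [321.0, 147.0], [369.7, 147.1]]
reds s,lat [(np.float64(-184.8), np.float64(-26.8)), (np.float64(-185.7), np.float64(-6.8)), (np.float64(-186.6), np.float64(13.2))] row yaw 80.04
```

Call:
apply_moves(plan="-0.3 0 0 0 0 0 0.65;-0.3 0 0 0 0 0 0.65;-0.3 0 0 0 0 0 0.65;-0.3 0 0 0 0 0 0.65")

```text
clock: 21.95
eef_pos: [497.2, -12.0, -9.9]
tcp_rot: [-1.571, 0.0, -1.742]
contact_force: [0.2, -1.3, 0.3]
opening: 0.353
```

```bash
python3 - <<'E'
from h import *
tray(st())
E
```

```text
t 21.95 deck s,lat (np.float64(-239.8), np.float64(-8.0)) z -9.9 axis yaw 80.19 tilt [-9.002e+01  1.000e-02] F axis,lat,z [-1.3  0.3  0.3]
blob [241, 0, 160, 261, 29665] plate s,lat (np.float64(-229.2), np.float64(-8.9))
red [[271.8, 147.5], [320.6, 147.3], [369.3, 147.3]]
reds s,lat [(np.float64(-172.7), np.float64(-26.6)), (np.float64(-173.6), np.float64(-6.5)), (np.float64(-174.4), np.float64(13.5))] row yaw 80.26
```

Contact confirmed: the tray moves with the fingers (12 mm for 12 mm) at about 1.3 N. I'll push on while easing the tray onto the lane's axis.

Call:
apply_moves(plan="-0.4 0 0.1 0 -0.3 0 0.65;-0.5 0 0.1 0 -0.3 0 0.65;-0.5 0 0.1 0 -0.3 0 0.65;-0.5 0 0.1 0 -0.3 0 0.65;-0.5 0 0.1 0 -0.3 0 0.65;-0.5 0 0.1 0 -0.3 0 0.65;-0.5 0 0.1 0 -0.3 0 0.65;-0.4 0 0 0 0 0 0.65")

```text
clock: 22.8
eef_pos: [511.1, 28.0, -9.9]
tcp_rot: [-1.571, 0.0, -1.702]
contact_force: [-0.4, -1.7, 0.8]
opening: 0.345
```

```bash
python3 - <<'E'
from h import *
tray(st())
E
```

```text
t 22.8 deck s,lat (np.float64(-198.3), np.float64(0.7)) z -9.9 axis yaw 82.51 tilt [-9.002e+01  2.000e-02] F axis,lat,z [-1.8 -0.2  0.8]
blob [241, 0, 160, 261, 29794] plate s,lat (np.float64(-187.7), np.float64(-0.6))
red [[271.7, 147.5], [320.5, 147.4], [369.2, 147.2]]
reds s,lat [(np.float64(-132.0), np.float64(-20.6)), (np.float64(-132.1), np.float64(-0.6)), (np.float64(-132.0), np.float64(19.4))] row yaw 82.63
```

The tray is now centred (lateral −0.6 mm) and square (82.63° against the deck's 82.65°). I'll push on straight to just short of the stop range, first leaning the gripper back 10° so its body stays clear of the bay roof.

Call:
apply_moves(plan="0 0 0 0 0 4 0.65;0 0 0 0 0 4 0.65;0 0 0 0 0 2 0.65;0 0 0 0 0 0 0.65;-0.4 0.1 0 0 0 0 0.65;-0.5 0.1 0 0 0 0 0.65;-0.5 0.1 0 0 0 0 0.65;-0.5 0.1 0 0 0 0 0.65;-0.5 0.1 0 0 0 0 0.65;-0.5 0.1 0 0 0 0 0.65;-0.5 0.1 0 0 0 0 0.65")

```text
clock: 23.95
eef_pos: [517.3, 68.5, -10.2]
tcp_rot: [-1.568, 0.178, -1.698]
contact_force: [-0.4, -1.2, 0.3]
opening: 0.356
```

```bash
python3 - <<'E'
from h import *
tray(st())
E
```

```text
t 23.95 deck s,lat (np.float64(-157.4), np.float64(1.6)) z -10.2 axis yaw 82.72 tilt [-89.85  10.21] F axis,lat,z [-1.3 -0.3  0.3]
blob [252, 0, 136, 253, 27115] plate s,lat (np.float64(-153.3), np.float64(-0.4))
red [[274.2, 136.6], [319.2, 136.5], [364.0, 136.5]]
reds s,lat [(np.float64(-97.9), np.float64(-20.7)), (np.float64(-97.8), np.float64(-0.7)), (np.float64(-97.8), np.float64(19.3))] row yaw 82.7
```

Call:
apply_moves(plan="-0.4 0.1 0 0 0 0 0.65;-0.4 0.1 0 0 0 0 0.65;-0.4 0.1 0 0 0 0 0.65;-0.4 0.1 0 0 0 0 0.65;-0.4 0.1 0 0 0 0 0.65;-0.4 0.1 0 0 0 0 0.65")

```text
clock: 24.6
eef_pos: [520.6, 95.2, -12.0]
tcp_rot: [-1.569, 0.178, -1.698]
contact_force: [-0.0, -0.8, 1.4]
opening: 0.352
```

```bash
python3 - <<'E'
from h import *
tray(st())
E
```

```text
t 24.6 deck s,lat (np.float64(-130.4), np.float64(1.4)) z -12.0 axis yaw 82.7 tilt [-89.87  10.22] F axis,lat,z [-0.8  0.1  1.4]
blob [250, 0, 140, 254, 27464] plate s,lat (np.float64(-126.1), np.float64(-0.5))
red [[273.4, 136.2], [319.2, 136.1], [364.7, 136.2]]
reds s,lat [(np.float64(-70.8), np.float64(-20.9)), (np.float64(-70.8), np.float64(-0.8)), (np.float64(-70.9), np.float64(19.2))] row yaw 82.62
```

Call:
apply_moves(plan="-0.4 0.05 0 0 0 0 0.65;-0.4 0.05 0 0 0 0 0.65;-0.4 0.05 0 0 0 0 0.65;-0.4 0.05 0 0 0 0 0.65;-0.4 0.05 0 0 0 0 0.65;-0.4 0.05 0 0 0 0 0.65;-0.4 0.05 0 0 0 0 0.65;-0.4 0.05 0 0 0 0 0.65;-0.4 0.05 0 0 0 0 0.65;-0.4 0.05 0 0 0 0 0.65")

```text
clock: 25.65
eef_pos: [525.7, 139.0, -10.0]
tcp_rot: [-1.57, 0.178, -1.698]
contact_force: [0.5, -1.6, -1.2]
opening: 0.35
```

```bash
python3 - <<'E'
from h import *
tray(st())
E
```

```text
t 25.65 deck s,lat (np.float64(-86.4), np.float64(0.9)) z -10.0 axis yaw 82.69 tilt [-89.93  10.22] F axis,lat,z [-1.5  0.7 -1.2]
blob [253, 69, 134, 184, 19678] plate s,lat (np.float64(-82.3), np.float64(-1.0))
red [[274.3, 136.6], [319.4, 136.2], [363.9, 136.3]]
reds s,lat [(np.float64(-26.8), np.float64(-21.3)), (np.float64(-26.7), np.float64(-1.2)), (np.float64(-26.7), np.float64(18.7))] row yaw 82.8
```

Call:
apply_moves(plan="-0.4 0.1 0 0 0 0 0.65;-0.4 0.1 0 0 0 0 0.65;-0.4 0.05 0 0 0 0 0.65;-0.4 0.05 0 0 0 0 0.65;-0.4 0.05 0 0 0 0 0.65;-0.4 0.05 0 0 0 0 0.65;-0.3 0.05 0 0 0 0 0.65;-0.2 0.05 0 0 0 0 0.65")

```text
clock: 26.5
eef_pos: [529.8, 171.2, -9.7]
tcp_rot: [-1.57, 0.178, -1.698]
contact_force: [-1.5, -1.2, 0.8]
opening: 0.349
```

Call:
apply_moves(plan="-0.15 0.02 0 0 0 0 0.65;-0.15 0.02 0 0 0 0 0.65")

```text
clock: 26.7
eef_pos: [530.2, 174.6, -9.6]
tcp_rot: [-1.57, 0.178, -1.698]
contact_force: [-0.6, -0.4, -0.1]
opening: 0.347
```

```bash
python3 - <<'E'
from h import *
tray(st())
E
```

```text
t 26.7 deck s,lat (np.float64(-50.5), np.float64(0.8)) z -9.6 axis yaw 82.7 tilt [-89.93  10.22] F axis,lat,z [-0.5 -0.5 -0.1]
blob [253, 161, 134, 91, 10487] plate s,lat (np.float64(-46.1), np.float64(-1.1))
red []
```

Plate at −46 mm, so the stop is 6 to 18 mm ahead. From here I go by feel in 1–1.5 mm rows.

Call:
apply_moves(plan="-0.15 0.02 0 0 0 0 0.65;-0.15 0.02 0 0 0 0 0.65;-0.15 0.02 0 0 0 0 0.65")

```text
clock: 27.05
eef_pos: [530.8, 179.3, -9.4]
tcp_rot: [-1.57, 0.178, -1.699]
contact_force: [-0.0, -2.1, -0.4]
opening: 0.351
```

Call:
apply_moves(plan="-0.15 0.02 0 0 0 0 0.65;-0.1 0.02 0 0 0 0 0.65")

```text
clock: 27.25
eef_pos: [531.1, 182.0, -9.3]
tcp_rot: [-1.57, 0.178, -1.699]
contact_force: [-0.8, -0.9, 0.3]
opening: 0.346
```

Call:
apply_moves(plan="-0.1 0.02 0 0 0 0 0.65;-0.1 0.02 0 0 0 0 0.65")

```text
clock: 27.45
eef_pos: [531.4, 184.2, -9.3]
tcp_rot: [-1.57, 0.178, -1.699]
contact_force: [0.3, -1.0, -0.4]
opening: 0.351
```

Call:
apply_moves(plan="-0.1 0.02 0 0 0 0 0.65;-0.1 0.02 0 0 0 0 0.65")

```text
clock: 27.65
eef_pos: [531.7, 186.4, -9.3]
tcp_rot: [-1.57, 0.178, -1.699]
contact_force: [-0.2, -1.1, -0.2]
opening: 0.35
```

Call:
apply_moves(plan="-0.1 0.02 0 0 0 0 0.65;-0.1 0.02 0 0 0 0 0.65")

```text
clock: 27.85
eef_pos: [532.1, 188.6, -9.3]
tcp_rot: [-1.57, 0.178, -1.699]
contact_force: [-0.2, -1.4, -0.2]
opening: 0.351
```

Call:
apply_moves(plan="-0.1 0.02 0 0 0 0 0.65;-0.1 0.02 0 0 0 0 0.65")

```text
clock: 28.05
eef_pos: [532.4, 190.8, -9.4]
tcp_rot: [-1.57, 0.178, -1.699]
contact_force: [-0.1, -0.6, 0.3]
opening: 0.349
```

Call:
apply_moves(plan="-0.1 0.02 0 0 0 0 0.65")

```text
clock: 28.15
eef_pos: [532.4, 191.2, -9.5]
tcp_rot: [-1.569, 0.177, -1.698]
contact_force: [-0.7, -12.7, 4.0]
opening: 0.343
```

Call:
apply_moves(plan="-0.1 0.02 0 0 0 0 0.65")

```text
clock: 28.25
eef_pos: [532.4, 191.1, -9.5]
tcp_rot: [-1.569, 0.176, -1.697]
contact_force: [-1.5, -12.8, 6.4]
opening: 0.35
```

```bash
python3 - <<'E'
from h import *
f=tray(st());cv2.imwrite("pics/w11.png",f)
E
```

```text
t 28.25 deck s,lat (np.float64(-33.8), np.float64(0.9)) z -9.5 axis yaw 82.77 tilt [-89.91  10.09] F axis,lat,z [-12.9   0.1   6.4]
blob [253, 202, 133, 51, 5921] plate s,lat (np.float64(-29.8), np.float64(-1.2))
red []
```

Firm stop: the force jumps from 1 to 12.8 N and two rows brought no advance, with the plate 29.8 mm outside, which is inside the 28–40 mm range. To be sure this is the tray on the stop and not the gripper on the housing, I'll back off, lean back further and touch again.

Call:
apply_moves(plan="0.3 -0.05 0 0 0 0 0.65;0.5 -0.1 0 0 0 0 0.65;0.5 -0.1 0 0 0 4 0.65;0 0 0 0 0 2 0.65;0 0 0 0 0 0 0.65")

```text
clock: 28.8
eef_pos: [531.5, 177.8, -8.8]
tcp_rot: [-1.567, 0.285, -1.696]
contact_force: [-1.7, -0.5, -0.5]
opening: 0.348
```

```bash
python3 - <<'E'
from h import *
tray(st())
E
```

```text
t 28.8 deck s,lat (np.float64(-47.1), np.float64(1.7)) z -8.8 axis yaw 82.82 tilt [-89.79  16.33] F axis,lat,z [-0.7 -1.6 -0.5]
blob [252, 151, 133, 62, 7310] plate s,lat (np.float64(-29.6), np.float64(-1.1))
red []
```

Call:
apply_moves(plan="-0.3 0.08 0 0 0 0 0.65;-0.3 0.08 0 0 0 0 0.65;-0.2 0.05 0 0 0 0 0.65;-0.15 0.04 0 0 0 0 0.65;-0.1 0.03 0 0 0 0 0.65;-0.1 0.03 0 0 0 0 0.65;-0.1 0.03 0 0 0 0 0.65")

```text
clock: 29.55
eef_pos: [533.8, 193.6, -8.0]
tcp_rot: [-1.566, 0.282, -1.693]
contact_force: [0.7, 0.7, 1.3]
opening: 0.349
```

Call:
apply_moves(plan="-0.1 0.03 0 0 0 0 0.65;-0.1 0.03 0 0 0 0 0.65")

```text
clock: 29.75
eef_pos: [534.1, 195.0, -8.2]
tcp_rot: [-1.565, 0.28, -1.692]
contact_force: [-2.0, -13.5, 5.9]
opening: 0.348
```

```bash
python3 - <<'E'
from h import *
tray(st())
E
```

```text
t 29.75 deck s,lat (np.float64(-29.8), np.float64(2.0)) z -8.2 axis yaw 83.04 tilt [-89.68  16.07] F axis,lat,z [-13.6  -0.3   5.9]
blob [252, 192, 132, 57, 6494] plate s,lat (np.float64(-30.0), np.float64(-1.1))
red []
```

The re-touch came at the geometry predicted for fingertips on the plate, with 13.6 N at once and no free sliding, and the plate stayed at −30.0 ± 0.2 mm. So the tray is home. I'll retreat straight back, rise and check.

Call:
apply_moves(plan="0.2 -0.05 0 0 0 0 0.65;0.5 -0.14 0 0 0 0 0.65;1 -0.28 0 0 0 0 0.65;1.5 -0.4 0 0 0 0 0.65;1.5 -0.4 0 0 0 0 0.65;0.5 -2 0 0 0 -4 0.65;0 -3 0 0 0 -4 0.65;0 -4 0 0 0 -4 0.65;0 -4 0 0 0 -4 0.65;0 -4 0 0 0 0 0.65;0 -4 0 0 0 0 0.65;0 -3 0 0 0 0 0.65;0 0 0 0 0 0 0.65")

```text
clock: 31.1
eef_pos: [521.1, 112.0, 235.9]
tcp_rot: [-1.569, -0.014, -1.7]
contact_force: [0.0, -0.4, -0.2]
opening: 0.349
```

```bash
python3 - <<'E'
from h import *
s=st();tray(s);C=cam("wrist",s)
for n in("scene","top"):
    f=r.grab_frame(n);print(n,"blue",[b[0] for b in blobs(hsv(f,(100,120,60),(125,255,255)),15)[0]])
    g=cv2.imread(f"pics/{n}0.png");m=hsv(f,(160,60,90),(179,255,255));m0=hsv(g,(160,60,90),(179,255,255))
    print("pink",[b[0] for b in blobs(m,150)[0]],"was",[b[0] for b in blobs(m0,150)[0]])
    for nm,(x,y) in dict(scene=dict(beaker=(209,235),flask=(172,247),jar=(369,261)),top=dict(beaker=(435,205),flask=(478,210),jar=(289,135)))[n].items():
        a=slice(y-22,y+22),slice(x-24,x+24);print(nm,"mean diff",round(float(cv2.absdiff(f[a],g[a]).mean()),1))
E
```

```text
t 31.1 deck s,lat (np.float64(-113.7), np.float64(-0.2)) z 235.9 axis yaw 82.62 tilt [-89.91  -0.78] F axis,lat,z [-0.4  0.1 -0.2]
blob [296, 77, 53, 25, 1221] plate s,lat (np.float64(-29.2), np.float64(-0.3))
red []
scene blue [[392.1, 179.1], [167.5, 173.0], [189.2, 218.6], [11.7, 307.4], [317.5, 271.9], [261.9, 289.5]]
pink [[354.8, 125.4], [327.9, 134.2], [415.8, 247.1]] was [[355.6, 119.7], [328.0, 134.0], [415.8, 247.1]]
beaker mean diff 12.4
flask mean diff 2.9
jar mean diff 3.8
top blue [[402.8, 113.9], [346.6, 116.3], [634.1, 178.7], [449.5, 251.4], [486.7, 250.5]]
pink [[242.8, 117.5], [276.7, 288.4]] was [[242.8, 117.5], [276.0, 288.4], [234.2, 300.6]]
beaker mean diff 0.4
flask mean diff 0.4
jar mean diff 0.6
```

```bash
python3 -c "
from rig import r
print(r.sign_off())"
```

```text
the job is handed in; nothing more can be done
None
```

I moved the blue-stoppered cylinder off the deck onto the free half of the green pad. I then pushed the tray into the bay until it came up against the stop. The job is handed in at about 31 s, with the robot touching nothing.

- **Cylinder:** it stands upright with its foot at about (440, −372). The foot is well inside the pad and clear of the beaker and flask. Its position in both cameras was unchanged after the push.
- **Tray:** it entered centred to about 1 mm and square to within about 0.1°, with 1–2 N of sliding force. At the stop the force rose to 12.9 N and the tray did not advance. After backing off and touching again I felt 13.6 N at once, with the plate still 30 mm outside the mouth. The last look from above put it at 29.2 mm, still inside the 28–40 mm range.
- **Other items:** the beaker, flask, jar, bottle caps and two of the pink cylinders read the same as at the start. The pink cylinder nearest the bay was partly hidden by the arm in the last pictures, so I could not fully recheck it. No force was felt near it. The amber and clear bottles were checked by their caps only, and I did not recheck the yellow cylinder.
- **What went wrong:** my first approach to the tray passed over the end plate, because the half-open fingertips sit about 40 mm behind the nominal TCP instead of near it. I saw this in the wrist picture and corrected it before touching anything. The transfer to the pad also overshot by about 5 cm in the air, and I corrected that before lowering the cylinder.

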